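# Close the tilted rivet jar without cross-threading

### The job

Close the rivet jar: set the red lid squarely on the threads of the tilted jar with its white ticks at the jar's black marks, then turn it backward (anticlockwise, seen from above the lid) while it rests there until its lugs drop off the thread starts. Then screw it forward (clockwise), straight and not crooked, down the thread until it is fully home against its stop, and let go. Leave the glue bottle, the brass tin and the mallet where they are.

Things in the scene. Friction and masses are not known exactly. Their poses are not given: they have to be found in the camera images.
- jar: Jar of rivets clamped in a wooden cradle, cannot move; axis leans 25 degrees from vertical, roughly towards the robot. Origin: centre of the mouth, level with the rim; z out of the jar along its axis; x towards a black mark. Clear body with a white shoulder, 110 mm diameter, 28 to 120 mm below the rim; white neck 68 mm diameter, 28 mm high. All features repeat every 120 degrees; angles here are about z from a mark, plus = anticlockwise = backward.
- jar_mark (a point): One of three equal black marks on the jar's white shoulder, at angle 0, 50 mm from the axis, 27 mm below the rim. Axes as the jar's.
- jar_start (a point): Start of one of the three blue thread ridges on the neck (78 mm outer diameter, 5 mm proud), at +30 degrees, 39 mm from the axis, on the ridge's top. The top is level, 5 mm below the rim, from +30 clockwise to -28 degrees. Under the ridge runs the channel for a lug of the lid: it descends clockwise 9 mm in 58 degrees, with 3 mm axial play. Axes as the jar's.
- jar_gap (a point): Middle of the gap between two ridges, at +57 degrees, 39 mm from the axis, 5 mm below the rim. The gap reaches from +30 to +84 degrees; here the lid's lugs can drop into the channels. A lug is free in it with its tick between +38 and +76 degrees. Axes as the jar's.
- jar_stop (a point): Blue stop rib at the far (clockwise) end of a ridge, from -28 to -36 degrees, 39 mm from the axis; point 5 mm below the rim. It rises above the ridge top to 0.5 mm below the rim and closes the channel below. A lug in the channel meets it with its tick at -20 degrees: fully screwed home. Axes as the jar's.
- lid_center (a point): Loose screw lid, 58 mm high, 0.10 to 0.21 kg, skirt down on the bench; point on its axis, half-way up. z up out of its top, x along the grip bar. Red cap 90 mm diameter (82 inside), from 29 to 1 mm below this point (inner ceiling 5 mm below); grip bar on top 60 mm along x, 20 mm wide, 30 mm high. Height along the jar's z: 24 mm resting on the ridges, 12 to 18 dropped in the gaps, 5 fully home.
- lid_tick0 (a point): Lower end of the lid's white tick 0, at the skirt's lower edge, 45 mm from the lid's axis, 0 degrees anticlockwise of the lid's x. Behind it, inside the skirt, is a lug: 16 degrees wide, reaching in to 36 mm from the axis, in the lowest 6.5 mm of the skirt. The three are interchangeable. Axes as the lid's.
- lid_tick1 (a point): Lower end of the lid's white tick 1, at the skirt's lower edge, 45 mm from the lid's axis, 120 degrees anticlockwise of the lid's x. Behind it, inside the skirt, is a lug: 16 degrees wide, reaching in to 36 mm from the axis, in the lowest 6.5 mm of the skirt. The three are interchangeable. Axes as the lid's.
- lid_tick2 (a point): Lower end of the lid's white tick 2, at the skirt's lower edge, 45 mm from the lid's axis, 240 degrees anticlockwise of the lid's x. Behind it, inside the skirt, is a lug: 16 degrees wide, reaching in to 36 mm from the axis, in the lowest 6.5 mm of the skirt. The three are interchangeable. Axes as the lid's.
- glue_bottle: White glue bottle with an orange cap, 56 mm diameter, 140 mm high, loose; origin at the centre of its underside. Leave alone.
- wax_tin: Brass-coloured round tin with a pale top, 72 mm diameter, 50 mm high, loose; origin at the centre of its underside. Leave alone.
- mallet: Wooden mallet lying on the bench, about 200 mm along its x, head 50 x 85 x 50 mm at +x, loose; origin on the bench under it, near the middle of its length. Leave alone.
Things that resemble listed ones, but are neither listed nor needed, are in the scene too. What is meant by the part that bears lid_center is not turquoise, and is the smaller of those in its own colour.

How it is judged:
By the outcome, as a careful person would: the job done as asked, in the order asked, and still so for the second after the job is handed in, with the robot touching nothing.
It also fails if it takes over 54 s, if anything falls off the work surface, if the arm or the gripper's body presses on something with over 40 N, if the wrist force passes 120 N, or if a joint passes its speed limit or range.

### The arm

A 7-joint arm with a two-finger parallel gripper is mounted at the origin on the work surface. World frame = base frame: x ahead of the robot, y to its left, z up, the work surface at z = 0. Lengths are in m, angles in rad, forces in N, time in s.
With the tool pointing down it reaches from about 0.4 to 0.9 m from the base axis. Payload 5.5 kg.
Tool frame: the origin (TCP) lies midway between the tips of the shut fingers; the grasp point (between the pads) lies 19 mm behind it; z points along the fingers, y is the direction in which the jaws open and shut (so a half turn about z gives the same grasp; the last joint's range is limited). The gripper opens to 92 mm and grips with 3 to 60 N. Pads are 19 mm wide; open, the fingers measure 130 mm over their backs; the gripper's body (75 mm by 190 mm) begins 47 mm behind the grasp point.
Start: joints at [1.568, 0.501, -0.427, 1.55, 0.221, 1.138, -0.21], TCP at [0.171, -0.627, 0.227] pointing down, gripper open.
Joint ranges: [-2.88, 2.88], [-0.31, 2.03], [-1.54, 1.56], [0.2, 2.42], [-1.41, 4.55], [0.19, 2.02], [-2.57, 2.57]. Speed limits (rad/s): [2.57, 2.57, 3.14, 3.14, 3.14, 3.14, 3.14].

### API

Orientations are given as a unit quaternion [x, y, z, w].
In Python, from bench import manip, imaging gives the robot as it stands. The module is installed in compiled form; this text tells all that it offers. Calls block until the motion is done:
- manip.move_ptp(position, orientation): joint-space move of the TCP to a pose.
- manip.servo_line(position, max_speed=0.15, attitude=None, guard=None): straight line of the TCP; attitude=None keeps the orientation; max_speed is the mean speed in m/s. With guard (N) it stops when the force on the tool has changed by that much, and returns True; else False.
- manip.move_joints(angles): joint-space move.
- manip.move_gripper(opening): opening from 0.0 (shut) to 1.0 (fully open); the grip force is fixed at half the most; returns when the fingers have stopped.
- manip.hold(seconds).
- manip.inverse_kinematics(position, orientation): joint angles nearest the present ones, or None.
- imaging.get_image(name): name is "scene" or "top" or "wrist"; returns the picture (480x640x3 uint8, red, green, blue); there is no depth.
- imaging.camera_info(name): a dict with "mtx" (3x3 intrinsics, pixels), "distortion" ([k1, k2, p1, p2, k3] as OpenCV has them; the pictures are not rectified), "extrinsics" (4x4, takes a point from world to camera coordinates); the wrist camera has in their place "mount" (4x4, takes a point from camera to tool coordinates, whose origin is the TCP and whose axes are the flange's). Camera axes: x right, y up, looking along -z (the intrinsics and any distortion apply to the point x, -y, -z); pixel columns grow to the right and rows downward; lengths in m; the calibration is good to about 2 mm. A picture is of the moment at which its call begins: read the wrist's pose just before it. camera_info takes no time and is no camera call.
A pose or a line that the arm cannot do raises manip.Unreachable and nothing moves.
- manip.hand_in(): hands the job in, once; it reports no verdict.
Readings, each from a call of its own:
- manip.get_clock(): time.
- manip.get_q(): joint angles.
- manip.get_joint_vel(): joint speeds.
- manip.get_tau(): joint torques, N m.
- manip.get_eef_pos(): TCP position.
- manip.get_ee_rot(): TCP orientation.
- manip.get_contact_force(): force on the tool from outside, world axes, zero at the start.
- manip.get_torque(): the same for the moment, N m.
- manip.get_grip_width(): opening from 0.0 (shut) to 1.0 (fully open).
Only numpy, scipy, OpenCV 4.12 (cv2) and the standard library are available. Lean on these libraries where they do the work, as an engineer would, in place of code of your own. Each camera call takes 0.05 s, during which the arm holds its last target.

## Working session

There is one attempt and no reset: what is moved stays moved. The work goes in short steps, each a Python script; the robot and the scene stay as the last script left them, time stands still between calls to the robot, and variables do not carry over. Pictures are saved under pics/ and viewed, and the job is handed in when it is done.

```bash
mkdir -p pics; ls
python3 - <<'E'
from bench import manip, imaging
import cv2,numpy as np
np.set_printoptions(precision=4,suppress=True)
for n in ["scene","top","wrist"]:
    im=imaging.get_image(n); cv2.imwrite(f"pics/{n}0.png",im[:,:,::-1])
    print(n,imaging.camera_info(n))
print(manip.get_clock(),manip.get_eef_pos(),manip.get_ee_rot(),manip.get_grip_width(),manip.get_contact_force())
E
```

```text
pics
scene {'mtx': array([[565.6912,   0.    , 321.0429],
       [  0.    , 565.6912, 232.5746],
       [  0.    ,   0.    ,   1.    ]]), 'distortion': array([0.0304, 0.    , 0.    , 0.    , 0.    ]), 'extrinsics': array([[-0.2589,  0.9659, -0.0097,  0.1797],
       [-0.6549, -0.1681,  0.7367,  0.3164],
       [ 0.71  ,  0.1971,  0.6761, -1.7749],
       [ 0.    ,  0.    ,  0.    ,  1.    ]])}
top {'mtx': array([[505.984 ,   0.    , 309.2303],
       [  0.    , 505.984 , 238.7731],
       [  0.    ,   0.    ,   1.    ]]), 'distortion': array([-0.081,  0.   ,  0.   ,  0.   ,  0.   ]), 'extrinsics': array([[-0.0219, -0.9994, -0.0272,  0.0203],
       [ 0.9971, -0.0238,  0.0718, -0.6387],
       [-0.0724, -0.0255,  0.9971, -1.2613],
       [ 0.    ,  0.    ,  0.    ,  1.    ]])}
wrist {'mtx': array([[381.3728,   0.    , 310.9678],
       [  0.    , 381.3728, 238.8119],
       [  0.    ,   0.    ,   1.    ]]), 'distortion': array([-0.0611,  0.    ,  0.    ,  0.    ,  0.    ]), 'mount': array([[-0.0012,  0.9682,  0.2504,  0.0675],
       [ 1.    ,  0.0014, -0.0006,  0.0002],
       [-0.001 ,  0.2504, -0.9682, -0.1576],
       [ 0.    ,  0.    ,  0.    ,  1.    ]])}
0.15 [ 0.1706 -0.6267  0.2259] [ 0.9912  0.1325 -0.0001 -0.0007] 1.0022427214732228 [ 0.2634 -0.1726  1.3122]
```

View pics/scene0.png

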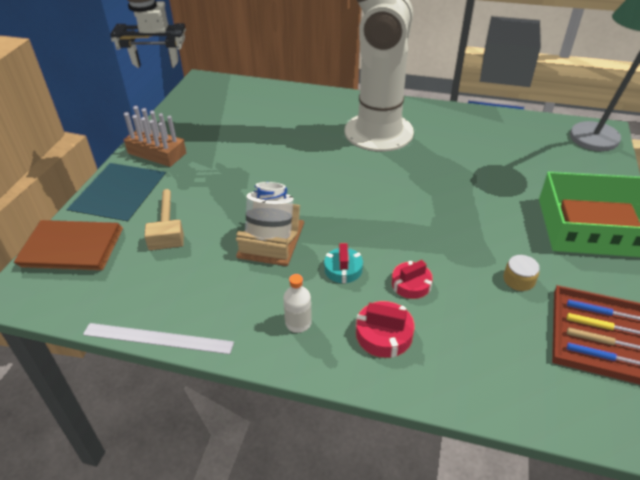

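View pics/top0.png

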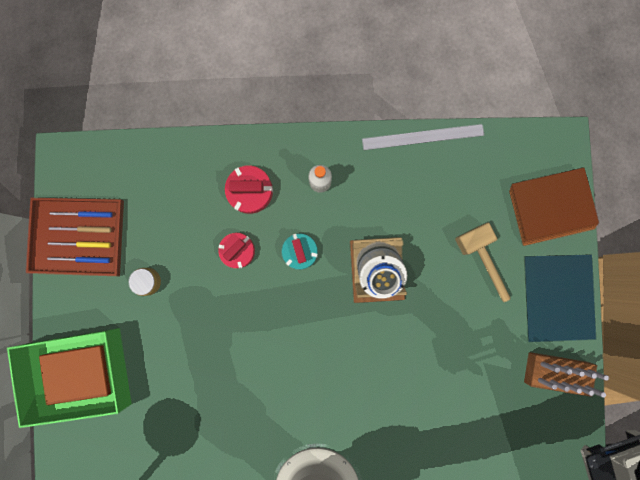

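The target is the smaller red lid, near (237,250) in the top view and (412,279) in the scene view. The jar is near (383,278) in the top view.

Run:
```python
import cv2
t=cv2.imread('pics/top0.png'); s=cv2.imread('pics/scene0.png')
def c(im,x,y,w,h,f,n): cv2.imwrite('pics/'+n,cv2.resize(im[y:y+h,x:x+w],None,fx=f,fy=f,interpolation=cv2.INTER_CUBIC))
c(t,210,225,60,50,12,'c_lid_top.png'); c(t,345,235,75,70,8,'c_jar_top.png')
c(s,380,250,70,60,10,'c_lid_sc.png'); c(s,230,170,80,95,6,'c_jar_sc.png')
```

```text
(no output)
```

View pics/c_lid_top.png

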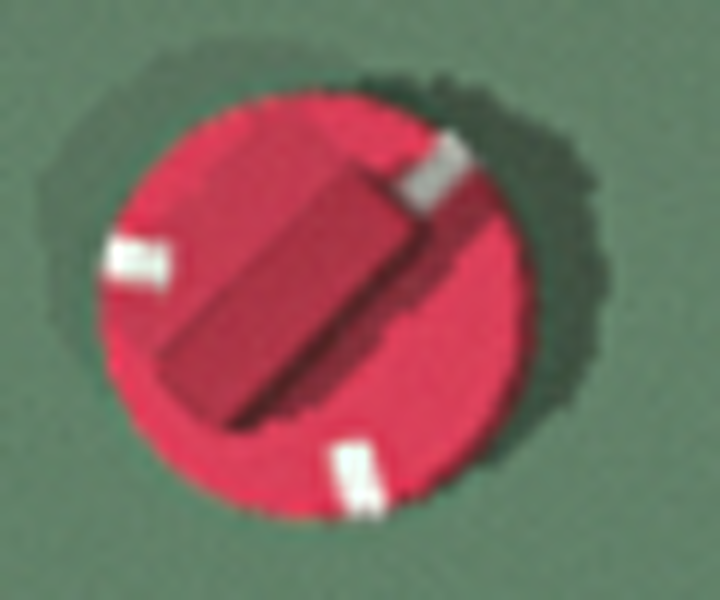

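View pics/c_jar_top.png

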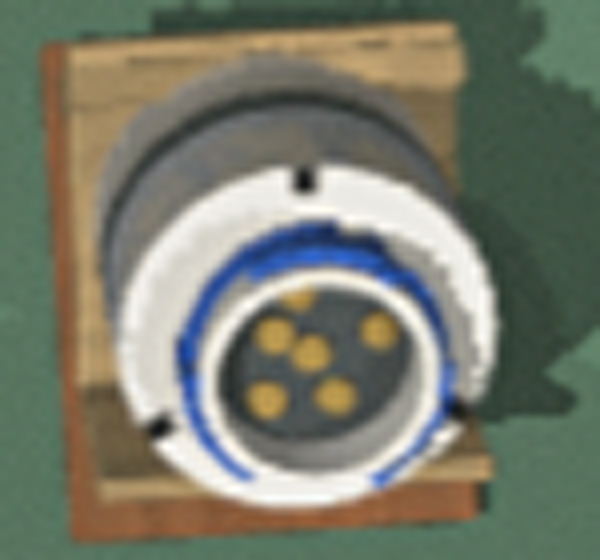

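View pics/c_jar_sc.png

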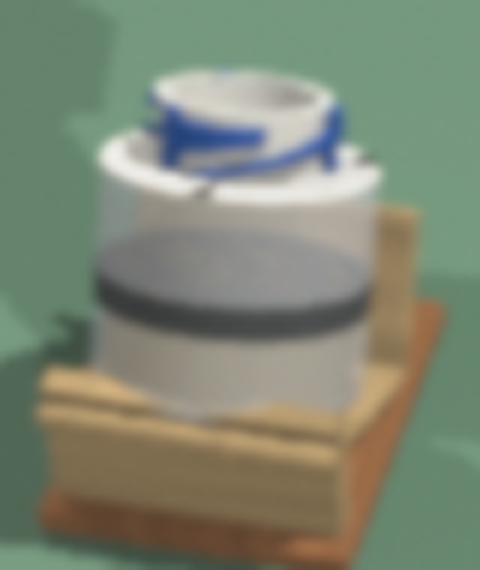

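```bash
cat > h.py <<'E'
from bench import manip, imaging
import cv2,numpy as np, json
from scipy.spatial.transform import Rotation as R
from scipy.optimize import least_squares
np.set_printoptions(precision=4,suppress=True)
F=np.diag([1.,-1,-1])
def ext(name,pos=None,quat=None):
    ci=imaging.camera_info(name)
    if name!='wrist': return ci,ci['extrinsics']
    T=np.eye(4);T[:3,:3]=R.from_quat(quat).as_matrix();T[:3,3]=pos
    return ci,np.linalg.inv(T@ci['mount'])
def proj(name,P,pos=None,quat=None):
    ci,E=ext(name,pos,quat)
    Pc=(np.atleast_2d(P)@E[:3,:3].T+E[:3,3])@F
    return cv2.projectPoints(Pc.reshape(-1,1,3),np.zeros(3),np.zeros(3),ci['mtx'],np.array(ci['distortion']))[0].reshape(-1,2)
def onplane(name,uv,z,pos=None,quat=None):
    ci,E=ext(name,pos,quat)
    n=cv2.undistortPoints(np.array(uv,float).reshape(-1,1,2),ci['mtx'],np.array(ci['distortion'])).reshape(-1,2)
    d=(np.c_[n,np.ones(len(n))]@F)@E[:3,:3]   # R^T d
    c=-E[:3,:3].T@E[:3,3]
    return c+d*((z-c[2])/d[:,2])[:,None]
def jarR(yaw,lean,spin):
    # axis leans by 'lean' towards horizontal direction yaw
    a=R.from_euler('z',yaw)*R.from_euler('y',lean)*R.from_euler('z',-yaw)*R.from_euler('z',spin)
    return a.as_matrix()
def snap(name,fn):
    p,q=manip.get_eef_pos(),manip.get_ee_rot()
    im=imaging.get_image(name); cv2.imwrite('pics/'+fn+'.png',im[:,:,::-1])
    json.dump([list(map(float,p)),list(map(float,q))],open('pics/'+fn+'.json','w'))
    return im,p,q
E
python3 - <<'E'
from h import *
f=lambda x,y,s,ox,oy:((x+.5)/s-.5+ox,(y+.5)/s-.5+oy)
# lid rough: top face circle (1 mm below centre of lid => z=0.028)
ed=[f(x,y,12,210,225) for x,y in [(315,90),(315,518),(100,310),(525,310)]]
print(onplane('top',ed,0.028)); 
print(onplane('top',[f(x,y,12,210,225) for x,y in [(195,392),(385,195)]],0.058))
tk=[f(x,y,12,210,225) for x,y in [(458,145),(105,255),(370,515)]]
print(onplane('top',tk,0.02))
mk_t=[f(x,y,8,345,235) for x,y in [(304,181),(160,428),(458,410)]]
mk_s=[f(x,y,6,230,170) for x,y in [(370,158),(205,192)]]
rt=f(320,371,8,345,235)
def M(p):
    c=p[:3];Rm=jarR(p[3],np.radians(25),p[4]);a=np.radians([0,120,240])
    m=np.c_[.05*np.cos(a),.05*np.sin(a),-.027*np.ones(3)]@Rm.T+c
    return c,Rm,m
def res(p):
    c,Rm,m=M(p)
    pt=proj('top',m);ps=proj('scene',m)
    return np.r_[(pt-mk_t).ravel(),(ps[[2,0]]-mk_s).ravel(),(proj('top',c)[0]-rt)]
s=least_squares(res,[.62,-.13,.2,np.pi,0]);print(s.x,s.fun)
c,Rm,m=M(s.x);print(Rm,m,proj('scene',c))
E
```

```text
[[0.6603 0.1921 0.028 ]
 [0.5696 0.1932 0.028 ]
 [0.6146 0.2386 0.028 ]
 [0.6126 0.148  0.028 ]]
[[0.5956 0.2127 0.058 ]
 [0.6355 0.1726 0.058 ]]
[[0.6485 0.1629 0.02  ]
 [0.6268 0.2391 0.02  ]
 [0.5702 0.1828 0.02  ]]
[ 0.5276 -0.1612  0.154   4.1294 -0.271 ] [  0.4637   1.2922  -6.7697  -2.0844 -12.0252   7.1669 -22.4686  -4.0427
  -0.3251   3.2672  -2.0993   1.0477]
[[ 0.9477  0.2186 -0.2327]
 [-0.2917  0.8891 -0.3528]
 [ 0.1297  0.4022  0.9063]] [[ 0.5813 -0.1663  0.136 ]
 [ 0.5197 -0.1059  0.1437]
 [ 0.5007 -0.1829  0.1088]] [[272.4325 185.1075]]
```

Run:
```python
from h import *
f=lambda x,y,s,ox,oy:((x+.5)/s-.5+ox,(y+.5)/s-.5+oy)
mk_t=[f(x,y,8,345,235) for x,y in [(304,181),(160,428),(458,410)]]
mk_s=[f(x,y,6,230,170) for x,y in [(370,158),(205,192)]]
rt=f(320,371,8,345,235)
def M(p):
    c=p[:3];Rm=jarR(p[3],np.radians(25),p[4]);a=np.radians([0,120,240])
    m=np.c_[.05*np.cos(a),.05*np.sin(a),-.027*np.ones(3)]@Rm.T+c
    return c,Rm,m
def res(p):
    c,Rm,m=M(p)
    pt=proj('top',m);ps=proj('scene',m)
    return np.r_[(pt-mk_t).ravel(),(ps[[1,0]]-mk_s).ravel(),(proj('top',c)[0]-rt)]
s=least_squares(res,[.62,-.13,.2,np.pi,0]);print(s.x,s.fun)
c,Rm,m=M(s.x);print(Rm,m,proj('scene',c))
# look pose candidates: camera position/axis given -> TCP
mt=imaging.camera_info('wrist')['mount']
def lookpose(target,dirn,dist,roll):
    # tool z = chosen so camera -z = dirn(pointing); roll about
    z=-dirn; 
    xc=np.array([np.cos(roll),np.sin(roll),0]); xc-=z*(xc@z); xc/=np.linalg.norm(xc)
    C=np.eye(4);C[:3,:3]=np.c_[xc,np.cross(z,xc),z];C[:3,3]=target-dirn*dist
    T=C@np.linalg.inv(mt); return T[:3,3],R.from_matrix(T[:3,:3]).as_quat()
for nm,tg,d in [('jar',c,-Rm[:,2]),('jar_v',c,np.array([0,0,-1.])),('lid',np.array([.614,.193,.03]),np.array([0,0,-1.]))]:
  for roll in np.arange(8)*np.pi/4:
    for dist in (.3,):
      p,q=lookpose(tg,d,dist,roll)
      j=manip.inverse_kinematics(p,q)
      print(nm,roll,dist,p,q,j)
```

```text
[ 0.5275 -0.1662  0.1525  3.2328  0.0404] [-0.0712 -0.1532 -0.2227 -0.1703 -0.5501 -0.4955 -0.7612  0.1174 -0.0918
 -0.1877  0.0386  1.0193]
[[ 0.906  -0.0452 -0.4209]
 [ 0.0319  0.9987 -0.0385]
 [ 0.4221  0.0215  0.9063]] [[ 0.5842 -0.1636  0.1491]
 [ 0.5143 -0.1228  0.1184]
 [ 0.5182 -0.2092  0.1165]] [[270.4597 185.2606]]
jar 0.0 0.3 [ 0.4724 -0.1972  0.2695] [0.6666 0.6995 0.2528 0.0497] [ 1.652   0.2284 -1.0679  2.0361 -0.3892  0.8486  0.8998]
jar 0.7853981633974483 0.3 [ 0.49   -0.189   0.2781] [0.3361 0.9283 0.1391 0.0774] [ 1.5611  0.3471 -1.2354  1.9046  0.0549  0.965   1.2189]
jar 1.5707963267948966 0.3 [ 0.4961 -0.1715  0.2816] [-0.007   0.9957  0.0176  0.0907] [ 1.3996  0.2517 -1.1935  1.9147  0.1894  0.9696  1.7273]
jar 2.356194490192345 0.3 [ 0.49   -0.1542  0.2795] [-0.3421  0.9294 -0.1037  0.0917] [ 1.4869  0.1025 -1.334   2.0334  0.2547  0.8341  2.2956]
jar 3.141592653589793 0.3 [ 0.4729 -0.1454  0.2719] [-0.6646  0.7086 -0.2237  0.0783] None
jar 3.9269908169872414 0.3 [ 0.4552 -0.1535  0.2634] [ 0.8792 -0.3602  0.3076 -0.0511] None
jar 4.71238898038469 0.3 [ 0.4491 
[... 1820 characters left out ...]
2.356194490192345 0.3 [0.6325 0.2111 0.1605] [-0.3802  0.9162 -0.0487 -0.1164] [ 0.2196  1.1056 -1.3079  1.3075  0.9992  1.7108  1.36  ]
lid 3.141592653589793 0.3 [0.6143 0.2189 0.1605] [ 0.7019 -0.701   0.0895  0.0889] [ 0.2175  1.0257 -1.3065  1.4953  1.1004  1.6172  1.9868]
lid 3.9269908169872414 0.3 [0.5959 0.2115 0.1605] [ 0.9167 -0.379   0.1167  0.0479] [-1.1761  0.6283  0.9076  1.7883 -0.3311  0.8559 -2.544 ]
lid 4.71238898038469 0.3 [0.5881 0.1933 0.1605] [ 0.992   0.0007  0.1262 -0.0004] [-0.4328  0.3561  0.0147  1.9279  0.1633  0.6317 -2.11  ]
lid 5.497787143782138 0.3 [0.5955 0.1749 0.1605] [ 0.9162  0.3802  0.1164 -0.0487] [ 0.3884  0.4989 -0.816   1.8831  0.3818  0.7007 -1.3742]
```

```bash
cat >> h.py <<'E'
def toolpose(Rl,cl,k=0,flip=0,dz=0.002):
    """TCP pose holding lid with rotation Rl(centre cl); flip half turn"""
    Rt=Rl@np.diag([1.,-1,-1]) if not flip else Rl@np.diag([-1.,1,-1])
    return cl+Rl[:,2]*dz, R.from_matrix(Rt).as_quat()
def lid_on_jar(c,Rm,tick,h,k=0):
    return Rm@R.from_euler('z',tick+120*k,degrees=True).as_matrix(), c+Rm[:,2]*h
E
python3 - <<'E'
from h import *
c=np.array([ 0.5275,-0.1662,0.1525]);Rm=jarR(3.2328,np.radians(25),.0404)
for k in range(3):
  for fl in (0,1):
    for t,h in ((0,.054),(0,.024),(57,.015),(-20,.005)):
      p,q=toolpose(*lid_on_jar(c,Rm,t,h,k),flip=fl)
      print(k,fl,t,manip.inverse_kinematics(p,q))
a=np.radians(-43); cl=np.array([.6136,.193,.029])
for fl in (0,1):
  for z in (0,.1):
    p,q=toolpose(R.from_euler('z',a).as_matrix(),cl+[0,0,z],flip=fl); print('lid',fl,z,manip.inverse_kinematics(p,q))
E
```

```text
0 0 0 [ 1.236   0.1636 -0.8779  2.1944 -0.1616  0.457  -1.0096]
0 0 0 [ 1.1247  0.2347 -0.7986  2.1982 -0.0619  0.3846 -1.1041]
0 0 57 [ 1.2276  0.2971 -0.9338  2.1954  0.141   0.3702 -0.2934]
0 0 -20 [ 0.999   0.2627 -0.6787  2.1998 -0.0762  0.3417 -1.4426]
0 1 0 [ 1.2766  0.1727 -0.9236  2.1936 -0.133   0.4559  2.1067]
0 1 0 [ 1.3841  0.3373 -1.1157  2.1929  0.3046  0.4068  1.7081]
0 1 57 [-0.2203  0.2114  0.6802  2.2369 -0.8113  0.4803 -2.5713]
0 1 -20 [ 1.4338  0.4841 -1.2366  2.1905  0.6961  0.4452  1.0097]
1 0 0 [ 1.4859  0.2479 -1.1742  2.1898  0.0894  0.4583  0.8608]
1 0 0 [ 1.4769  0.4146 -1.25    2.1914  0.5199  0.4457  0.4693]
1 0 57 [ 1.4503  0.4417 -1.2348  2.1913  0.5899  0.4401  1.4007]
1 0 -20 [ 1.2915  0.3665 -1.0318  2.193   0.365   0.3698  0.2538]
1 1 0 [ 1.0425  0.1327 -0.6664  2.199  -0.2654  0.4634 -1.9657]
1 1 0 [ 0.9459  0.2002 -0.5972  2.2028 -0.2154  0.3888 -2.0137]
1 1 57 [ 1.0803  0.2517 -0.7598  2.1988 -0.0484  0.3641 -1.1699]
1 1 -20 [ 0.814   0.2312 -0.4701  2.205  -0.2589  0.3477 -2.3246]
2 0 0 [-0.6431  0.1676  1.1546  2.243  -0.7525  0.5777 -2.5575]
2 0 0 [-0.2993  0.1976  0.7695  2.2391 -0.7953  0.5014 -2.5313]
2 0 57 [ 0.9068  0.2183 -0.5636  2.2034 -0.2127  0.3679 -2.0692]
2 0 -20 [ 1.4639  0.5253 -1.2885  2.19    0.7829  0.4777  1.9833]
2 1 0 [ 1.3911  0.2059 -1.0564  2.1914 -0.0319  0.4547 -0.0776]
2 1 0 [ 1.2829  0.2852 -0.9859  2.1948  0.1316  0.3903 -0.2309]
2 1 57 [ 1.4134  0.4051 -1.1784  2.1919  0.4952  0.4172  0.4368]
2 1 -20 [ 1.1325  0.2982 -0.8344  2.1965  0.0952  0.3451 -0.5505]
lid 0 0 [-0.4635  0.6917  0.1616  1.7059 -0.1501  0.7561 -2.5504]
lid 0 0.1 [-0.6418  0.5842  0.4106  1.6712 -0.2753  0.9438 -2.4506]
lid 1 0 [ 0.1534  0.8168 -0.7196  1.6823  0.6598  0.9008 -0.0155]
lid 1 0.1 [ 0.4045  0.9132 -1.2009  1.6325  0.8944  1.2416 -0.1635]
```

View pics/wrist0.png

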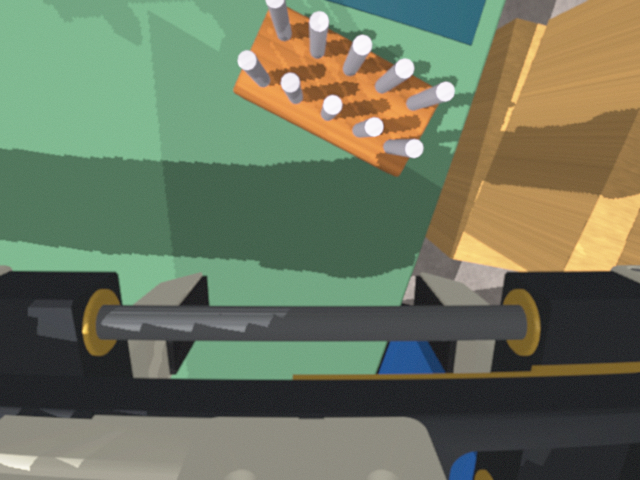

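Run:
```python
from h import *
c=np.array([ 0.5275,-0.1662,0.1525]);Rm=jarR(3.2328,np.radians(25),.0404)
best=None
for t in range(0,360,30):
    Rl,_=lid_on_jar(c,Rm,t,0); Rt=Rl@np.diag([-1.,1,-1])
    p=c-Rt@np.array([.075,0,.16]); q=R.from_matrix(Rt).as_quat()
    j=manip.inverse_kinematics(p,q)
    print(t,p,j)
    if j is not None:
        d=abs(j-manip.get_q()).max()
        if best is None or d<best[0]: best=(d,p,q,t)
print(best)
manip.move_ptp(best[1],best[2]); print(manip.get_clock())
snap('wrist','w_jar1'); print(manip.get_q())
```

```text
0 [ 0.5281 -0.17    0.3292] [ 1.1697 -0.0046 -0.7657  1.9973 -0.294   0.7799  2.186 ]
30 [ 0.5173 -0.1328  0.3257] [-0.8641 -0.2428  1.041   2.0958  0.123   0.7512  2.2712]
60 [ 0.4912 -0.1063  0.3147] None
90 [ 0.4568 -0.0975  0.2991] [ 1.2252 -0.2452 -0.8036  2.2136 -0.5528  0.7767 -2.3619]
120 [ 0.4233 -0.1087  0.2831] [ 1.2537 -0.291  -0.7485  2.2845 -0.6278  0.7895 -1.7006]
150 [ 0.3996 -0.137   0.2709] [ 1.2627 -0.2724 -0.6661  2.3174 -0.6371  0.7863 -1.0669]
180 [ 0.3922 -0.1747  0.2659] [ 1.5612 -0.2505 -0.83    2.2944 -0.7021  0.8256 -0.3736]
210 [ 0.403  -0.2119  0.2693] [ 1.6371 -0.1564 -0.8815  2.2311 -0.6307  0.8047  0.1355]
240 [ 0.4291 -0.2384  0.2803] [ 1.6671 -0.0596 -0.9483  2.1457 -0.518   0.7847  0.5547]
270 [ 0.4635 -0.2473  0.2959] [ 1.6376  0.0176 -0.9978  2.0627 -0.3936  0.7763  0.9249]
300 [ 0.4971 -0.236   0.3119] [ 1.5817  0.0582 -1.035   2.0018 -0.2982  0.7784  1.2985]
330 [ 0.5207 -0.2077  0.3241] [ 1.4029  0.0429 -0.934   1.9784 -0.2775  0.7837  1.7257]
(np.float64(0.7650020435211522), array([ 0.4291, -0.2384,  0.2803]), array([0.8355, 0.5051, 0.1946, 0.0946]), 240)
1.85
[ 1.6674 -0.0585 -0.947   2.1446 -0.5176  0.7846  0.5545]
```

View pics/w_jar1.png

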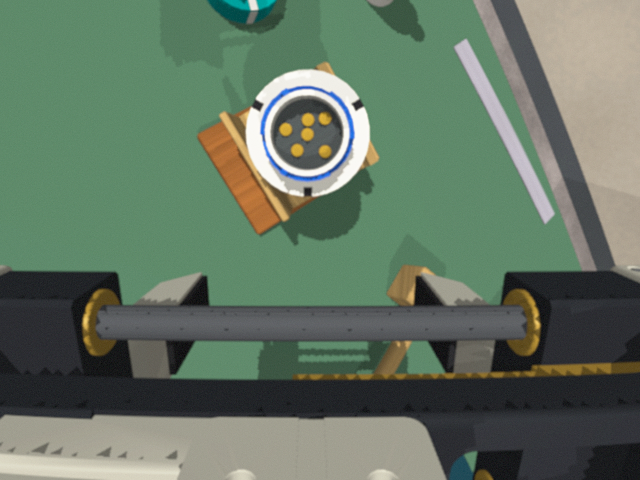

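Run:
```python
import cv2
t=cv2.imread('pics/w_jar1.png')
x,y,w,h,f=238,62,140,140,5
c=cv2.resize(t[y:y+h,x:x+w],None,fx=f,fy=f,interpolation=cv2.INTER_CUBIC)[:600]
cv2.imwrite('pics/c_wjar1.png',cv2.resize(t[62:202,238:378],(590,590),interpolation=cv2.INTER_CUBIC))
```

```text
(no output)
```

View pics/c_wjar1.png

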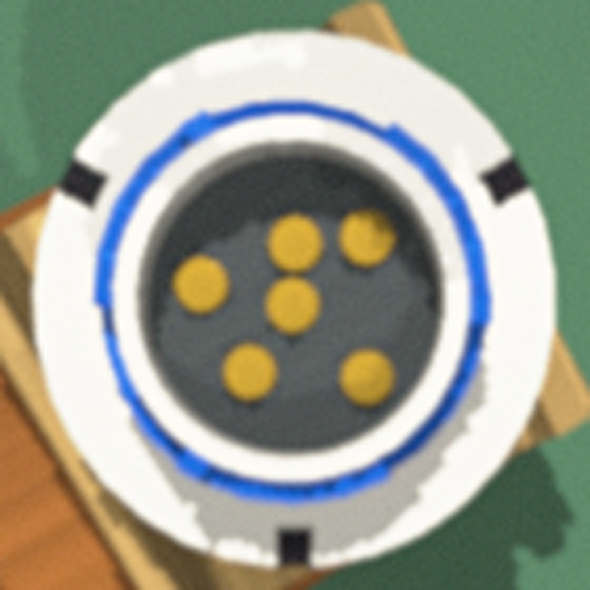

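```bash
cat > fit.py <<'E'
from h import *
f=lambda P,s,ox,oy:(np.array(P,float)+.5)/s-.5+[ox,oy]
s=590/140
mk_w=f([(83,182),(505,181),(295,546)],s,238,62)
ext_sh=f([(33,30),(555,568)],s,238,62).ravel()  # l,t,r,b
ext_rim=f([(113,112),(472,484)],s,238,62).ravel()
wp,wq=json.load(open('pics/w_jar1.json'))
mk_t=f([(304,181),(160,428),(458,410)],8,345,235)
mk_s=f([(370,158),(205,192)],6,230,170)
an=np.linspace(0,2*np.pi,180,endpoint=False)
circ=lambda r,z:np.c_[r*np.cos(an),r*np.sin(an),0*an+z]
def exts(P): return np.r_[P.min(0),P.max(0)]
def parts(p):
    c=p[:3];Rm=jarR(p[3],p[5],p[4]);a=np.radians([0,120,240])
    m=np.c_[.05*np.cos(a),.05*np.sin(a),-.027*np.ones(3)]@Rm.T+c
    pw=lambda P:proj('wrist',P@Rm.T+c,wp,wq)
    w=proj('wrist',m,wp,wq)
    i=[np.argmin(np.linalg.norm(w-x,axis=1)) for x in mk_w]
    return dict(w=(w[i]-mk_w).ravel(),sh=exts(pw(circ(.055,-.028)))-ext_sh,rim=exts(pw(circ(.034,0)))-ext_rim,
      top=(proj('top',m)-mk_t).ravel(),sc=(proj('scene',m)[[1,0]]-mk_s).ravel())
def fit(W,lean=True):
    def res(p):
        d=parts(p); return np.r_[np.concatenate([d[k]*v for k,v in W.items()]),(p[5]-np.radians(25))*300]
    return least_squares(res,[.5275,-.166,.1525,3.23,.04,np.radians(25)])
if __name__=='__main__':
    for W in (dict(w=1,sh=1,rim=1),dict(w=1,sh=1,rim=1,top=2,sc=2),dict(top=1,sc=1)):
        r=fit(W); print(W,r.x,np.degrees(r.x[3:]))
        for k,v in parts(r.x).items(): print('  ',k,v)
        print(jarR(r.x[3],r.x[5],r.x[4])[:,2])
E
python3 fit.py
```

```text
{'w': 1, 'sh': 1, 'rim': 1} [ 0.5249 -0.1684  0.1511  3.1858  0.0353  0.4362] [182.5331   2.0221  24.9913]
   w [-0.0155  0.0774  0.0412  0.0456 -0.018   0.0912]
   sh [-0.4271 -0.535   0.7341  0.2421]
   rim [ 0.3537  0.9004 -0.6434 -0.841 ]
   top [1.0724 0.9879 0.845  0.7305 0.5844 0.7573]
   sc [-1.4839  0.1067 -0.7788 -0.5974]
[-0.4221 -0.0187  0.9064]
{'w': 1, 'sh': 1, 'rim': 1, 'top': 2, 'sc': 2} [ 0.5257 -0.1682  0.1496  3.2331  0.0419  0.436 ] [185.2406   2.4002  24.9836]
   w [-0.201  -0.4531 -0.4573 -0.6094 -0.0881 -0.9143]
   sh [-0.4897 -1.1478  0.1503 -0.8236]
   rim [ 0.6442  0.8839 -0.7644 -1.2485]
   top [0.6394 0.6672 0.5613 0.5848 0.1449 0.2149]
   sc [-1.2746  0.4492 -0.5177  0.167 ]
[-0.4206 -0.0386  0.9064]
{'top': 1, 'sc': 1} [ 0.5267 -0.1663  0.1519  3.2255  0.0397  0.4362] [184.8067   2.2737  24.994 ]
   w [ 0.4538 -3.8009  0.8098 -3.8099  0.6967 -3.516 ]
   sh [ 0.0315 -4.6644  1.4517 -3.3699]
   rim [ 1.2713 -2.8837  0.4399 -4.294 ]
   top [-0.0217  0.1933 -0.1768  0.1279 -0.5018 -0.1433]
   sc [-0.7162  0.1441 -0.024  -0.2228]
[-0.421  -0.0354  0.9064]
```

Run:
```python
from h import *
c=np.array([ 0.5249,-0.1684,0.1511]);Rm=jarR(3.1858,np.radians(25),.0353)
Rl,_=lid_on_jar(c,Rm,135,0); Rt=Rl@np.diag([-1.,1,-1])
p=c-Rt@np.array([.075,0,.16]); q=R.from_matrix(Rt).as_quat()
print(manip.inverse_kinematics(p,q))
manip.move_ptp(p,q); print(manip.get_clock())
im,_,_=snap('wrist','w_jar2'); print(manip.get_q())
cv2.imwrite('pics/c_wjar2.png',cv2.resize(im[62:202,238:378,::-1],(590,590),interpolation=cv2.INTER_CUBIC))
```

```text
[ 0.8927 -0.2594 -0.434   2.3279 -0.4847  0.7135 -1.5542]
3.725
[ 0.8933 -0.259  -0.4342  2.3276 -0.4847  0.7134 -1.5536]
```

View pics/c_wjar2.png

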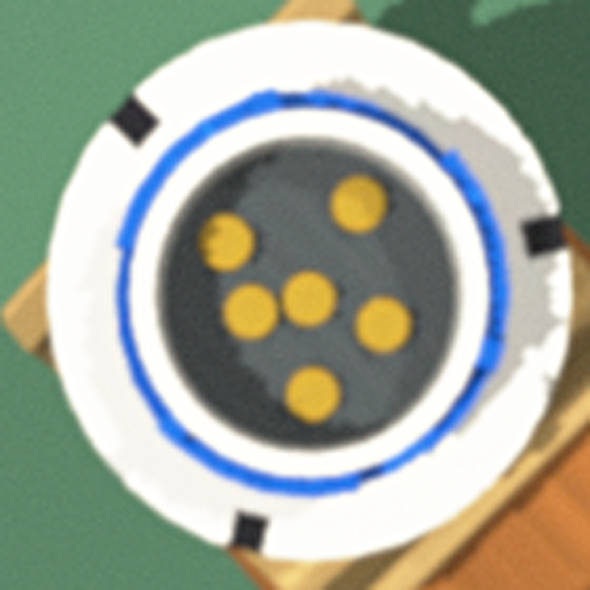

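```bash
cat > fit2.py <<'E'
import fit
from fit import *
V=[dict(pose=json.load(open('pics/w_jar1.json')),mk=mk_w,sh=ext_sh,rim=ext_rim),
   dict(pose=json.load(open('pics/w_jar2.json')),mk=f([(133,119),(544,236),(248,531)],s,238,62),
        sh=f([(47,20),(572,561)],s,238,62).ravel(),rim=f([(132,107),(488,477)],s,238,62).ravel())]
def parts2(p):
    c=p[:3];Rm=jarR(p[3],p[5],p[4]);a=np.radians([0,120,240])
    m=np.c_[.05*np.cos(a),.05*np.sin(a),-.027*np.ones(3)]@Rm.T+c
    d={}
    for n,v in enumerate(V):
        wp,wq=v['pose']; wp=np.array(wp)+R.from_quat(wq).apply(p[6:9])
        w=proj('wrist',m,wp,wq)
        i=[np.argmin(np.linalg.norm(w-x,axis=1)) for x in v['mk']]
        d['w%d'%n]=(w[i]-v['mk']).ravel()
        pw=lambda P:proj('wrist',P@Rm.T+c,wp,wq)
        e=lambda P,q:(lambda r:np.r_[(r[0]+r[2])/2,(r[1]+r[3])/2,(r[2]-r[0]),(r[3]-r[1])])(exts(pw(P))-q)
        d['sh%d'%n]=e(circ(.055,-.028),v['sh']); d['rim%d'%n]=e(circ(.034,0),v['rim'])
    d['top']=(proj('top',m)-mk_t).ravel(); d['sc']=(proj('scene',m)[[1,0]]-mk_s).ravel()
    return d
def fit2(wts,bp=.002):
    def res(p):
        d=parts2(p); return np.r_[np.concatenate([v*(wts if k in('top','sc') else 1) for k,v in d.items()]),(p[5]-np.radians(25))*300,p[6:9]/bp]
    return least_squares(res,[.5249,-.168,.1511,3.19,.035,np.radians(25),0,0,0])
if __name__=='__main__':
    for w in (0.01,.5,1.5):
        r=fit2(w); print(w,r.x,jarR(*r.x[[3,5,4]])[:,2])
        for k,v in parts2(r.x).items(): print('  ',k,v)
E
python3 fit2.py
```

```text
0.01 [ 0.5244 -0.1678  0.1508  3.1901  0.0345  0.4363 -0.0006 -0.0002 -0.    ] [-0.4221 -0.0205  0.9063]
   w0 [ 0.0262  0.006   0.0624  0.111  -0.0827  0.0749]
   sh0 [ 0.1469 -0.1495  1.1405  0.7517]
   rim0 [-0.1145  0.0027 -1.0112 -1.7581]
   w1 [ 0.442   0.3101 -0.1742 -0.2031  0.0569  0.0766]
   sh1 [-0.1745 -0.0475  0.733   0.4923]
   rim1 [-0.2113 -0.0829 -0.0828 -0.9972]
   top [0.8171 1.1938 0.5611 0.9213 0.2853 0.9597]
   sc [-1.1634  0.0859 -0.4703 -0.6018]
0.5 [ 0.5247 -0.1678  0.1502  3.1927  0.0349  0.4363 -0.0006 -0.0002  0.0005] [-0.422  -0.0216  0.9063]
   w0 [ 0.0591 -0.0143  0.0649  0.079  -0.0468  0.0154]
   sh0 [ 0.1665 -0.1922  1.0958  0.7105]
   rim0 [-0.0693 -0.0064 -1.0454 -1.7913]
   w1 [ 0.423   0.3612 -0.2354 -0.1787  0.0422  0.0881]
   sh1 [-0.2112 -0.0119  0.6813  0.4352]
   rim1 [-0.2215 -0.0778 -0.1189 -1.0363]
   top [0.7539 1.0716 0.517  0.798  0.2165 0.8144]
   sc [-1.1669  0.34   -0.4669 -0.3136]
1.5 [ 0.5252 -0.1678  0.1495  3.214   0.0378  0.4362 -0.0006 -0.0003  0.0012] [-0.4214 -0.0306  0.9064]
   w0 [ 0.1247 -0.1972  0.1503 -0.1491  0.1379 -0.2448]
   sh0 [ 0.2449 -0.4697  1.0575  0.7047]
   rim0 [ 0.2131  0.0113 -1.0864 -1.8215]
   w1 [ 0.2577  0.6103 -0.4985 -0.0172 -0.0612  0.2908]
   sh1 [-0.4301  0.2423  0.5979  0.3174]
   rim1 [-0.2093 -0.0805 -0.1686 -1.1005]
   top [0.5798 0.8751 0.409  0.6785 0.036  0.5179]
   sc [-1.1088  0.5538 -0.3895  0.0933]
```

```bash
cat >> h.py <<'E'
JC=np.array([0.5246,-0.1678,0.1504]);JR=jarR(3.193,np.radians(25),.0349)
E
python3 - <<'E'
from h import *
cl=np.array([.6136,.193,.028])
Rt=R.from_euler('z',-43,degrees=True).as_matrix()@np.diag([-1.,1,-1])
p=cl-Rt@np.array([.075,0,.16]); q=R.from_matrix(Rt).as_quat()
print(manip.inverse_kinematics(p,q))
manip.move_ptp(p,q); print(manip.get_clock())
im,_,_=snap('wrist','w_lid1'); print(manip.get_q())
cv2.imwrite('pics/c_wlid1.png',cv2.resize(im[62:202,238:378,::-1],(590,590),interpolation=cv2.INTER_CUBIC))
E
```

```text
[ 0.1216  0.6227 -0.5542  1.4903  0.3467  1.1274  0.3223]
5.4167
[ 0.1231  0.6214 -0.5531  1.4907  0.3465  1.1274  0.3217]
```

View pics/w_lid1.png

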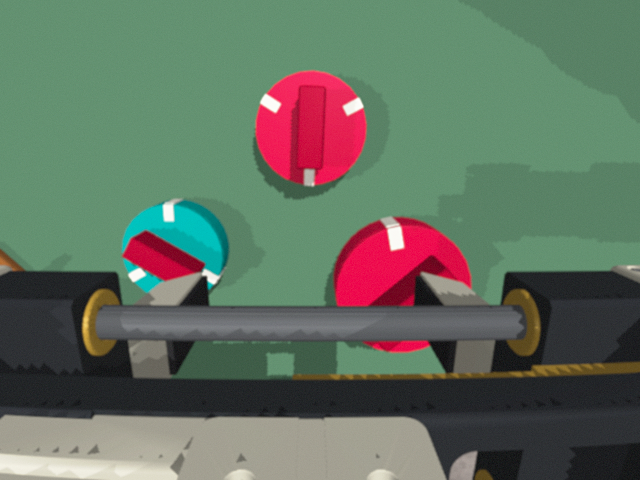

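View pics/c_wlid1.png

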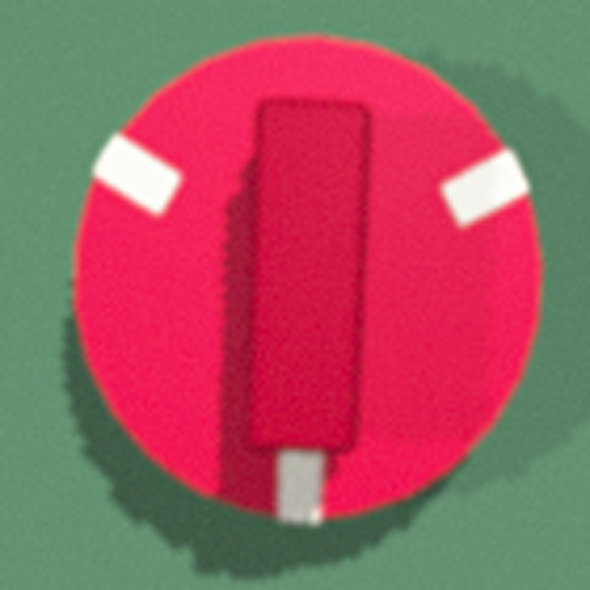

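Run:
```python
from h import *
f=lambda P:(np.array(P,float)+.5)/(590/140)-.5+[238,62]
wp,wq=json.load(open('pics/w_lid1.json')); wp=np.array(wp)+R.from_quat(wq).apply([-.0006,-.0002,.0003])
bar=onplane('wrist',f([(260,102),(369,106),(356,450),(248,447)]),.058,wp,wq)
print(bar.mean(0),np.linalg.norm(bar[0]-bar[3]),np.linalg.norm(bar[0]-bar[1]))
d=(bar[2]+bar[3]-bar[0]-bar[1]);print('bar yaw',np.degrees(np.arctan2(d[1],d[0])))
e=onplane('wrist',f([(74,279),(542,279),(308,36),(308,520)]),.028,wp,wq);print(e.mean(0),(e[0]+e[1])/2,(e[2]+e[3])/2,np.linalg.norm(e[0]-e[1]),np.linalg.norm(e[2]-e[3]))
t=onplane('wrist',f([(300,513),(115,145),(515,165)]),.028,wp,wq);c=bar.mean(0)
print(np.degrees(np.arctan2(t[:,1]-c[1],t[:,0]-c[0])))
```

```text
[0.614  0.1913 0.058 ] 0.057872969255422124 0.01842844901678702
bar yaw -45.371006983195144
[0.6136 0.1916 0.028 ] [0.6131 0.192  0.028 ] [0.614  0.1912 0.028 ] 0.0893522991760047 0.08975099358382431
[ -45.3929 -168.3747   76.2364]
```

Run:
```python
from h import *
cl=np.array([.6139,.1914,.029]);Rl=R.from_euler('z',-45.4,degrees=True).as_matrix()
p,q=toolpose(Rl,cl,flip=1)
manip.move_ptp(p+[0,0,.07],q); print(manip.get_clock(),manip.get_contact_force())
print(manip.servo_line(p,max_speed=.08,guard=6),manip.get_eef_pos()-p,manip.get_contact_force())
manip.move_gripper(0.0); print(manip.get_grip_width(),manip.get_clock(),manip.get_eef_pos()-p,manip.get_contact_force())
snap('wrist','w_grasp')
```

```text
6.0 [ 0.0588 -0.0713  0.3693]
False [0.0004 0.0003 0.0005] [ 0.3193  0.3461 -0.0494]
0.21480423956136907 8.1333 [-0.  0. -0.] [0.3071 0.2503 0.086 ]
```

View pics/w_grasp.png

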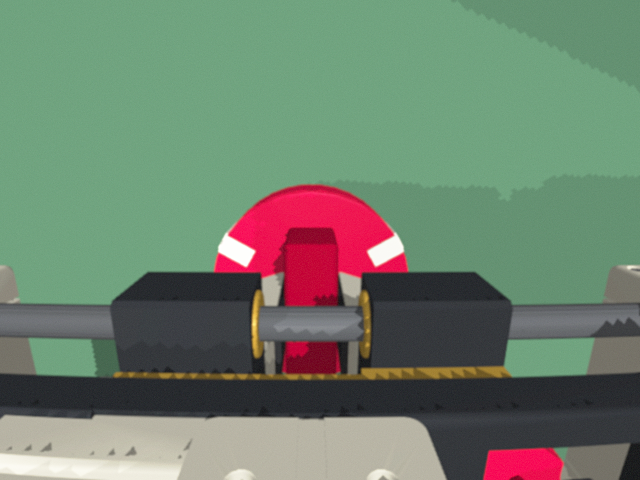

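Run:
```python
from h import *
p,q=json.load(open('pics/w_grasp.json')); p=np.array(p);q=np.array(q); r=R.from_quat(q)
b=r.apply([-.0006,-.0002,.0003])
for P in ([.045,0,.003],[.030,-.01,-.027],[.03,.01,-.027],[.0225,.039,.003],[.0225,-.039,.003]): print(P,proj('wrist',p+r.apply(P),p+b,q))
im=cv2.imread('pics/w_grasp.png'); cv2.imwrite('pics/c_grasp.png',cv2.resize(im[170:280,205:420],None,fx=3.6,fy=3.6,interpolation=cv2.INTER_CUBIC))
```

```text
[0.045, 0, 0.003] [[310.8037 191.4203]]
[0.03, -0.01, -0.027] [[282.5774 244.735 ]]
[0.03, 0.01, -0.027] [[338.9751 244.6786]]
[0.0225, 0.039, 0.003] [[400.1234 242.8856]]
[0.0225, -0.039, 0.003] [[221.6568 243.0651]]
```

View pics/c_grasp.png

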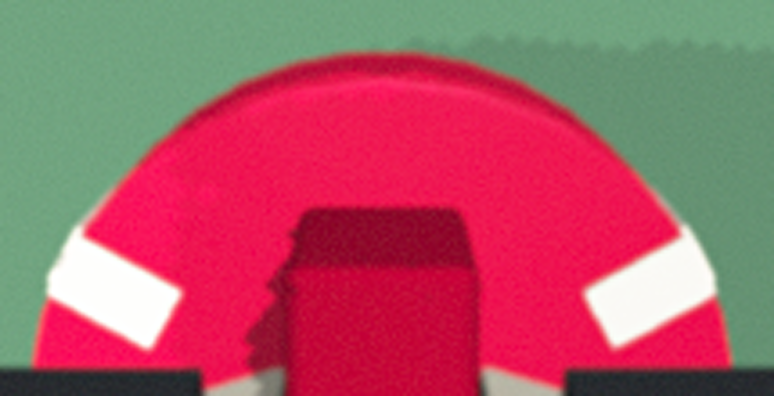

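Run:
```python
from h import *
p0=manip.get_eef_pos()
manip.servo_line(p0+[0,0,.2],max_speed=.2); print(manip.get_clock(),manip.get_contact_force())
p,q=toolpose(*lid_on_jar(JC,JR,0,.07,2),flip=1)
print(manip.inverse_kinematics(p,q))
manip.move_ptp(p,q); manip.hold(.2); print(manip.get_clock(),manip.get_q(),manip.get_contact_force(),manip.get_eef_pos()-p)
for n in ('scene','top','wrist'): snap(n,n+'_pre')
t=cv2.imread('pics/top_pre.png'); s=cv2.imread('pics/scene_pre.png')
cv2.imwrite('pics/c_pre.png',np.hstack([cv2.resize(t[200:310,330:430],(400,440),interpolation=2),cv2.resize(s[130:240,220:320],(400,440),interpolation=2)]))
```

```text
9.3333 [-0.4364  0.6451 -2.3666]
[ 0.7051  0.0611 -0.3035  2.2193 -0.3622  0.4959  0.2047]
10.9583 [ 0.7035  0.0621 -0.3045  2.2182 -0.362   0.4961  0.2047] [ 0.4116  0.185  -2.5083] [0.0009 0.0012 0.    ]
```

View pics/c_pre.png

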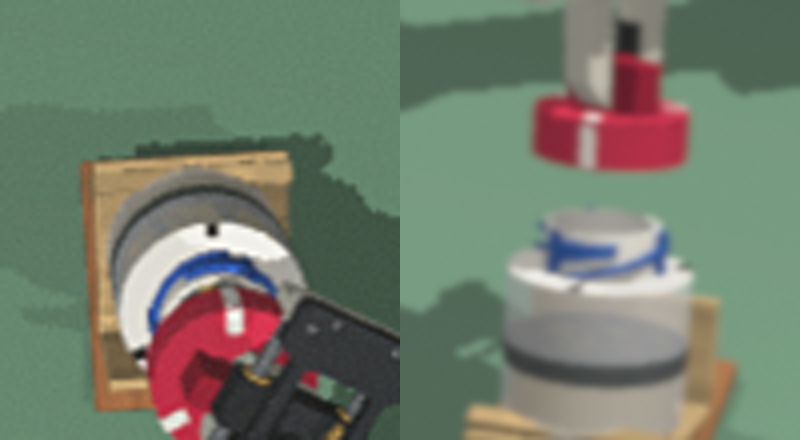

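View pics/wrist_pre.png

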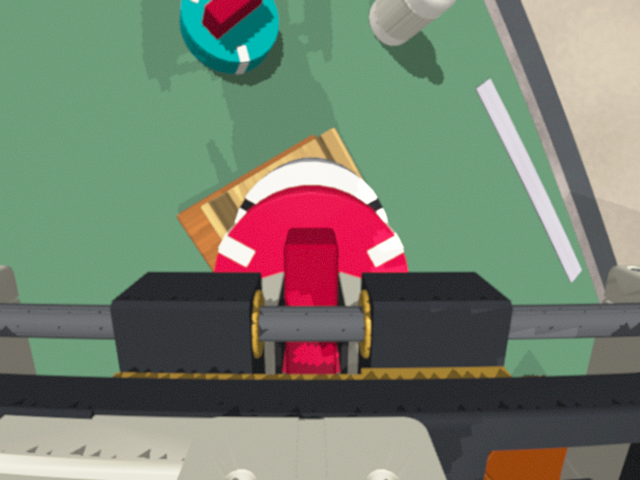

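Run:
```python
from h import *
p,q=toolpose(*lid_on_jar(JC,JR,0,.07,2),flip=1)
P=manip.get_eef_pos(); Q=manip.get_ee_rot()
print(P-p,(R.from_quat(Q)*R.from_quat(q).inv()).as_rotvec())
pw,qw=json.load(open('pics/wrist_pre.json')); print(pw-p)
b=R.from_quat(qw).apply([-.0006,-.0002,.0003])
a=np.radians([0,120,240]); m=np.c_[.05*np.cos(a),.05*np.sin(a),-.027*np.ones(3)]@JR.T+JC
print(proj('wrist',m,pw+b,qw))
an=np.linspace(0,6.28,200); sh=proj('wrist',np.c_[.055*np.cos(an),.055*np.sin(an),0*an-.028]@JR.T+JC,pw+b,qw); print(sh[sh[:,1].argmin()])
im=cv2.imread('pics/wrist_pre.png'); cv2.imwrite('pics/c_pre2.png',cv2.resize(im[150:280,205:420],None,fx=3.6,fy=3.6,interpolation=2))
```

```text
[ 0.0004  0.0006 -0.0001] [0.0003 0.0001 0.0014]
[ 0.0005  0.0008 -0.0001]
[[374.3618 204.7455]
 [246.7861 204.64  ]
 [310.5128 306.7303]]
[311.0874 159.5671]
```

View pics/c_pre2.png

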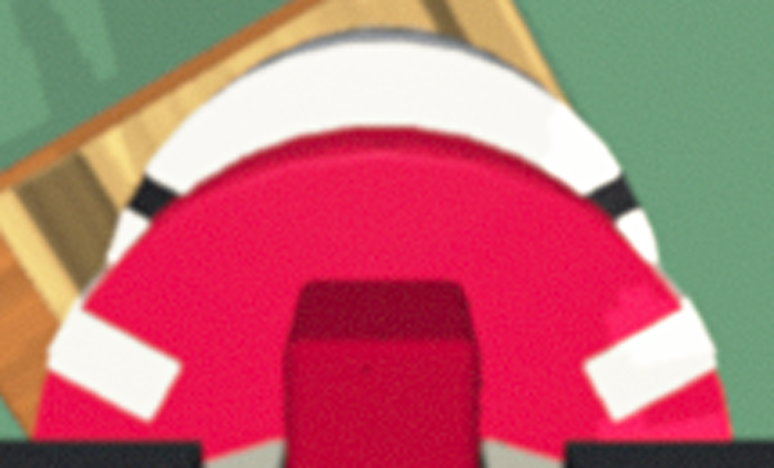

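```bash
cat >> h.py <<'E'
def state(k=2):
    P=manip.get_eef_pos();Q=R.from_quat(manip.get_ee_rot()).as_matrix()
    Rl=Q@np.diag([-1.,1,-1]); v=JR.T@(P-JC); Rj=JR.T@Rl
    tick=(np.degrees(np.arctan2(Rj[1,0],Rj[0,0]))-120*k+180)%360-180
    F=JR.T@manip.get_contact_force();M=JR.T@manip.get_torque()
    print('t%.2f h%.1f xy(%.1f,%.1f)mm tick%.1f tilt%.2f F%s M%s grip%.3f'%(manip.get_clock(),(v[2]-.002)*1e3,v[0]*1e3,v[1]*1e3,tick,np.degrees(np.arccos(min(1,Rj[2,2]))),F.round(1),M.round(2),manip.get_grip_width()))
    return (v[2]-.002),tick,F,M
E
python3 - <<'E'
from h import *
state()
p,q=toolpose(*lid_on_jar(JC,JR,0,.028,2),flip=1)
print(manip.servo_line(p,max_speed=.08,attitude=q,guard=8)); manip.hold(.15);state()
p,q=toolpose(*lid_on_jar(JC,JR,0,.019,2),flip=1)
print(manip.servo_line(p,max_speed=.02,attitude=q,guard=5)); state()
for n in ('scene','wrist'): snap(n,n+'_c1')
t=cv2.imread('pics/wrist_c1.png'); s=cv2.imread('pics/scene_c1.png')
cv2.imwrite('pics/c_c1.png',np.hstack([cv2.resize(t[150:280,210:410],(400,260),interpolation=2),cv2.resize(s[160:225,220:320],(400,260),interpolation=2)]))
E
```

```text
t11.11 h69.7 xy(0.3,0.6)mm tick0.1 tilt0.05 F[-1.8  0.2 -1.9] M[0.01 0.58 0.02] grip0.215
False
t11.93 h28.5 xy(0.4,-0.3)mm tick0.0 tilt0.06 F[-1.4  0.7 -2.4] M[-0.07  0.62  0.06] grip0.218
True
t12.28 h22.9 xy(0.4,-0.3)mm tick0.0 tilt0.07 F[-0.3  0.9  5.9] M[ 0.02  0.35 -0.  ] grip0.214
```

View pics/c_c1.png

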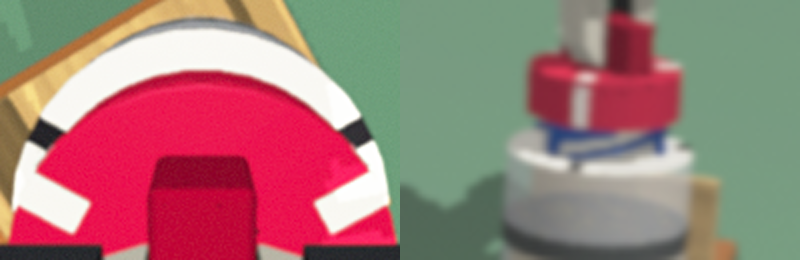

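Run:
```python
from h import *
h,t,F,M=state()
for tick in (6,14,22):
    p,q=toolpose(*lid_on_jar(JC,JR,tick,.0225,2),flip=1)
    manip.servo_line(p,max_speed=.05,attitude=q); state()
```

```text
t12.38 h23.0 xy(0.4,-0.3)mm tick0.0 tilt0.07 F[1.  1.3 5.5] M[-0.05  0.33 -0.  ] grip0.215
t12.64 h23.0 xy(0.8,-0.6)mm tick6.0 tilt0.10 F[-1.   0.7  5.7] M[-0.09  0.7   0.1 ] grip0.219
t12.93 h22.9 xy(0.8,-0.6)mm tick14.0 tilt0.11 F[ 0.1 -0.1  5.6] M[-0.15  0.57  0.08] grip0.214
t13.22 h22.9 xy(0.5,-0.6)mm tick22.0 tilt0.07 F[-2.3  0.9  7.2] M[-0.1   0.76  0.05] grip0.215
```

Run:
```python
from h import *
for tick in (30,37,44,51,57):
    p,q=toolpose(*lid_on_jar(JC,JR,tick,.0222,2),flip=1)
    manip.servo_line(p,max_speed=.05,attitude=q); h,t,F,M=state()
    if np.abs(F).max()>25: break
snap('wrist','wrist_c2')
```

```text
t13.52 h22.8 xy(0.9,-0.6)mm tick30.0 tilt0.11 F[-1.   0.2  9.2] M[-0.05  0.71  0.17] grip0.216
t13.79 h22.3 xy(0.4,-0.4)mm tick36.9 tilt0.06 F[-0.4 -1.3  4.6] M[-0.19  0.61  0.17] grip0.212
t14.07 h21.8 xy(-0.6,0.4)mm tick43.7 tilt0.07 F[-0.9  0.7 -1.9] M[ 0.02  0.54 -0.01] grip0.217
t14.34 h22.0 xy(-0.3,0.1)mm tick50.7 tilt0.04 F[-1.3  0.2 -2. ] M[ 0.03  0.53 -0.01] grip0.216
t14.60 h22.1 xy(-0.1,0.0)mm tick56.7 tilt0.01 F[-1.2 -0.4 -1.1] M[-0.12  0.63 -0.01] grip0.214
```

View pics/wrist_c2.png

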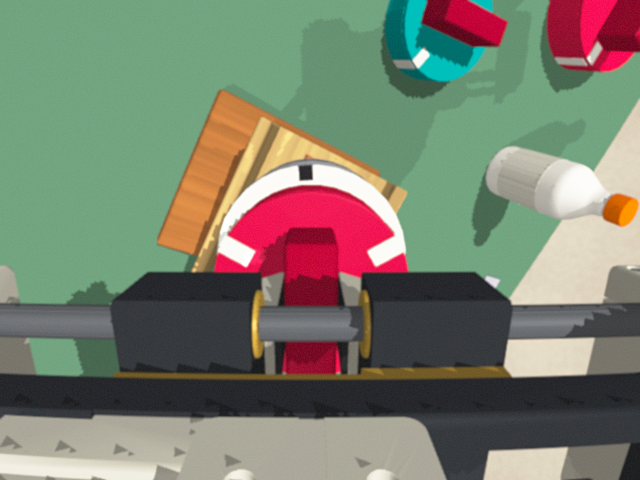

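Run:
```python
from h import *
p,q=toolpose(*lid_on_jar(JC,JR,57,.009,2),flip=1)
print(manip.servo_line(p,max_speed=.02,attitude=q,guard=5)); state(); manip.hold(.1); state()
snap('scene','scene_c3');s=cv2.imread('pics/scene_c3.png')
cv2.imwrite('pics/c_c3.png',cv2.resize(s[160:225,220:320],None,fx=6,fy=6,interpolation=2))
```

```text
True
t15.12 h14.0 xy(-0.0,0.0)mm tick57.0 tilt0.01 F[0.7 0.1 3.6] M[0.02 0.25 0.04] grip0.216
t15.22 h14.0 xy(-0.1,-0.0)mm tick57.0 tilt0.01 F[ 1.3 -0.4  3.3] M[ 0.08  0.01 -0.01] grip0.217
```

View pics/c_c3.png

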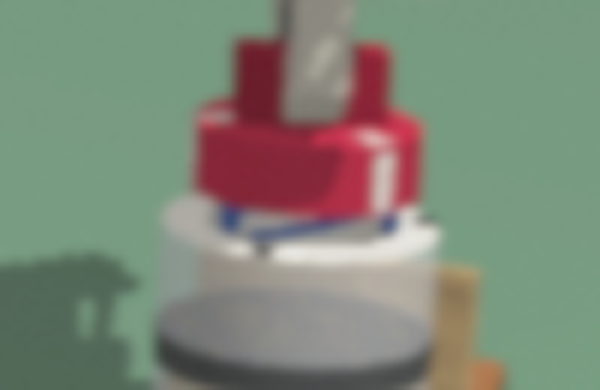

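```bash
cat > turn.py <<'E'
from h import *
def turn(ticks,off=.0010,fmax=14,mmax=1.2):
    for tick in ticks:
        h=max(.014+.000155*(tick-57)+off,.0037)
        p,q=toolpose(*lid_on_jar(JC,JR,tick,h,2),flip=1)
        manip.servo_line(p,max_speed=.05,attitude=q); hh,t,F,M=state()
        if np.abs(F).max()>fmax or abs(M[2])>mmax: print('STOP');return False
    return True
E
python3 - <<'E'
from turn import *
turn((57,51,45,39,33,27))
E
```

```text
t15.52 h14.7 xy(-0.8,0.3)mm tick57.0 tilt0.09 F[-0.9  0.7 -1.7] M[0.02 0.52 0.02] grip0.215
t15.78 h13.8 xy(-0.6,0.2)mm tick51.1 tilt0.07 F[-1.1  0.5 -1.7] M[-0.02  0.59  0.03] grip0.218
t16.03 h13.0 xy(-0.2,0.2)mm tick45.2 tilt0.03 F[-0.2 -0.6 -0.8] M[-0.04  0.59  0.03] grip0.213
t16.29 h12.2 xy(-0.1,0.1)mm tick39.3 tilt0.01 F[-1.2  0.2 -1.5] M[-0.01  0.57  0.05] grip0.212
t16.55 h11.3 xy(-0.0,0.1)mm tick33.3 tilt0.01 F[-0.6 -0.7 -1.7] M[-0.06  0.59  0.05] grip0.216
t16.81 h10.4 xy(-0.0,0.1)mm tick27.3 tilt0.01 F[-0.5 -0.1 -2.4] M[-0.01  0.64  0.06] grip0.214
```

Run:
```python
from turn import *
turn((21,15,9,3,-3,-9,-14))
snap('wrist','wrist_c4')
```

```text
t17.07 h9.4 xy(-0.0,0.1)mm tick21.3 tilt0.01 F[-0.8  0.4 -1.3] M[ 0.01  0.6  -0.03] grip0.217
t17.32 h8.5 xy(0.0,0.1)mm tick15.3 tilt0.00 F[-2.   0.5 -1.8] M[-0.02  0.6   0.01] grip0.219
t17.58 h7.6 xy(-0.0,0.1)mm tick9.3 tilt0.01 F[-0.8 -0.4 -1.2] M[-0.07  0.66  0.06] grip0.219
t17.84 h6.6 xy(-0.0,0.1)mm tick3.3 tilt0.01 F[-0.1  0.9 -1.5] M[-0.01  0.63 -0.03] grip0.221
t18.10 h5.7 xy(-0.0,0.1)mm tick-2.7 tilt0.01 F[-1.1  0.2 -1.4] M[-0.05  0.65  0.01] grip0.216
t18.36 h4.8 xy(0.0,0.1)mm tick-8.7 tilt0.00 F[-0.4  0.4 -1.5] M[-0.04  0.61 -0.02] grip0.214
t18.61 h4.4 xy(0.4,-0.2)mm tick-13.7 tilt0.05 F[-2.   1.1  3.8] M[-0.01  0.63  0.01] grip0.215
```

View pics/wrist_c4.png

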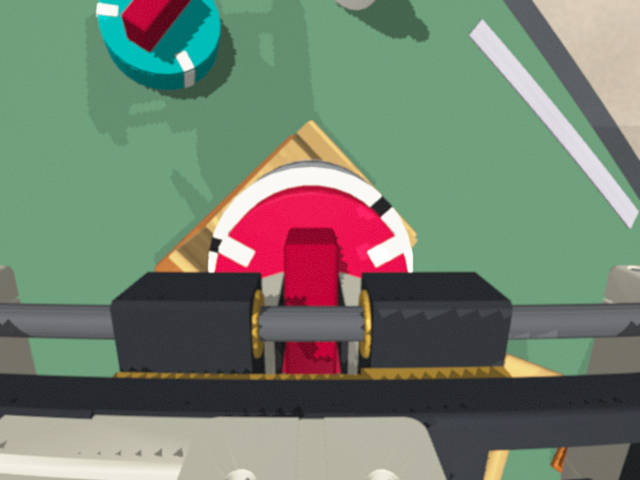

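Run:
```python
from h import *
for tick in (-16,-18,-19.5,-21,-22.5,-24,-26):
    p,q=toolpose(*lid_on_jar(JC,JR,tick,.0042,2),flip=1)
    manip.servo_line(p,max_speed=.03,attitude=q); h,t,F,M=state()
    if abs(M[2])>1.0 or abs(F).max()>20: break
```

```text
t18.91 h4.4 xy(0.3,-0.1)mm tick-15.9 tilt0.04 F[-1.2  0.7  3.3] M[ 0.    0.49 -0.03] grip0.218
t19.16 h4.4 xy(0.3,-0.1)mm tick-17.9 tilt0.03 F[-0.7  1.1  5.5] M[0.04 0.48 0.12] grip0.214
t19.41 h4.4 xy(-0.1,-0.1)mm tick-19.4 tilt0.01 F[-2.2  0.9  6.1] M[0.06 0.68 0.23] grip0.216
t19.66 h4.4 xy(-0.4,-0.2)mm tick-20.8 tilt0.04 F[-3.5  0.6  6.8] M[-0.12  0.8   0.68] grip0.214
t19.91 h4.3 xy(-0.6,-0.3)mm tick-22.3 tilt0.06 F[-2.2 -0.3  7.6] M[-0.19  0.94  0.77] grip0.219
t20.16 h4.3 xy(-0.5,-0.2)mm tick-23.8 tilt0.05 F[-2.7 -0.8  7.5] M[-0.09  0.93  0.78] grip0.218
t20.41 h4.4 xy(-0.3,-0.1)mm tick-25.8 tilt0.04 F[-1.5  0.9  6.8] M[-0.07  0.86  0.95] grip0.227
```

Run:
```python
from h import *
manip.move_gripper(1.0); state()
h,t,_,_=state()
p,q=toolpose(*lid_on_jar(JC,JR,-25.8,.09,2),flip=1)
print(manip.servo_line(p,max_speed=.12,attitude=q,guard=10)); state()
Rt=R.from_quat(q).as_matrix(); p2=JC-Rt@np.array([.075,0,.17])
print(manip.inverse_kinematics(p2,q)); manip.move_ptp(p2,q); manip.hold(.2)
im,_,_=snap('wrist','w_end1'); print(manip.get_clock())
cv2.imwrite('pics/c_end1.png',cv2.resize(im[62:202,238:378,::-1],(590,590),interpolation=cv2.INTER_CUBIC))
for n in('scene','top'): snap(n,n+'_end1')
```

```text
t21.62 h4.2 xy(0.0,0.0)mm tick-26.0 tilt0.00 F[0.4 0.7 0.2] M[-0.01  0.47 -0.02] grip0.998
t21.62 h4.2 xy(0.0,0.0)mm tick-26.0 tilt0.00 F[0.4 0.7 0.2] M[-0.01  0.47 -0.02] grip0.998
False
t22.48 h89.7 xy(-0.3,0.2)mm tick-25.8 tilt0.03 F[-0.3 -0.2  0. ] M[-0.02  0.48 -0.04] grip0.998
[ 0.6996 -0.148  -0.0368  2.2513 -0.4283  0.746  -0.0025]
23.2417
```

View pics/c_end1.png

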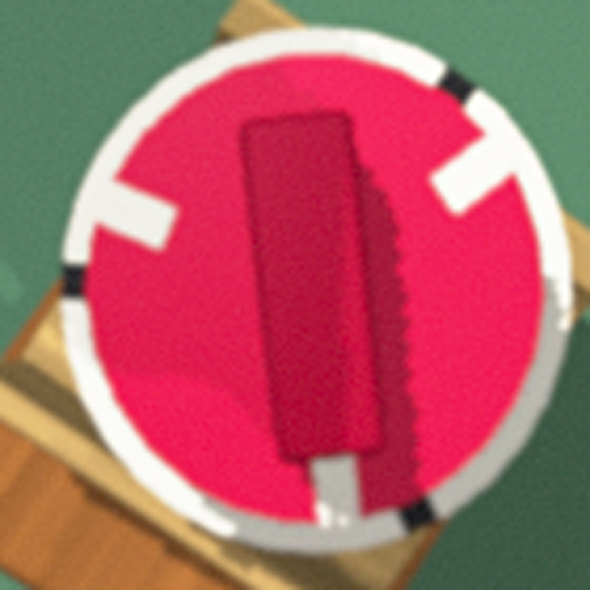

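View pics/scene_end1.png

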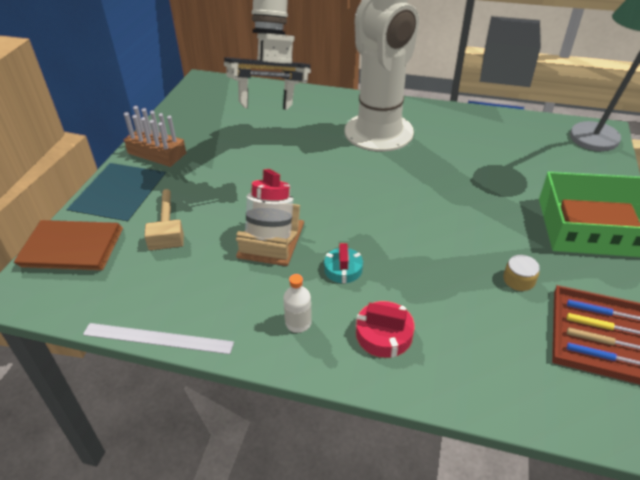

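Run:
```python
from h import *
f=lambda P:(np.array(P,float)+.5)/(590/140)-.5+[238,62]
wp,wq=json.load(open('pics/w_end1.json')); wp=np.array(wp)+R.from_quat(wq).apply([-.0006,-.0002,.0003])
def plane(uv,z):
    ci,E=ext('wrist',wp,wq)
    n=cv2.undistortPoints(f(uv).reshape(-1,1,2),ci['mtx'],np.array(ci['distortion'])).reshape(-1,2)
    d=(np.c_[n,np.ones(len(n))]@F)@E[:3,:3]@JR; c=JR.T@(-E[:3,:3].T@E[:3,3]-JC)
    return c+d*((z-c[2])/d[:,2])[:,None]
F=np.diag([1.,-1,-1])
m=plane([(458,84),(415,515),(72,281)],-.027);print(m,np.degrees(np.arctan2(m[:,1],m[:,0])))
b=plane([(241,124),(349,111),(383,450),(289,461)],.034);print('bar',b.mean(0)); d=b[2]+b[3]-b[0]-b[1];print(np.degrees(np.arctan2(d[1],d[0]))%120)
e=plane([(90,288),(543,288),(318,52),(318,523)],.004);print('cap',e,e.mean(0))
t=plane([(455,188),(333,487),(148,220)],.004);print(np.degrees(np.arctan2(t[:,1],t[:,0]))%120)
```

```text
[[ 0.052  -0.0007 -0.027 ]
 [-0.0261 -0.0447 -0.027 ]
 [-0.0264  0.0441 -0.027 ]] [  -0.8222 -120.3162  120.9625]
bar [-0.0002 -0.0005  0.034 ]
101.42078490522022
cap [[-0.0239  0.0363  0.004 ]
 [ 0.0256 -0.0363  0.004 ]
 [ 0.0366  0.024   0.004 ]
 [-0.0367 -0.026   0.004 ]] [ 0.0004 -0.0005  0.004 ]
[ 99.714  100.0546 101.5402]
```

Run:
```python
from h import *
p,q=toolpose(*lid_on_jar(JC,JR,-20,.07,2),flip=1); manip.move_ptp(p,q); manip.hold(.2); state()
p,q=toolpose(*lid_on_jar(JC,JR,-20,.0048,2),flip=1); print(manip.servo_line(p,max_speed=.1,attitude=q,guard=8)); manip.hold(.2);state()
manip.move_gripper(0.0); state()
for tk in (-21,-22):
    p,q=toolpose(*lid_on_jar(JC,JR,tk,.0043,2),flip=1); manip.servo_line(p,max_speed=.03,attitude=q); h,t,F,M=state()
```

```text
t24.10 h70.8 xy(0.1,-1.1)mm tick-20.1 tilt0.11 F[-0.7 -0.1  0.7] M[-0.02  0.49 -0.03] grip1.003
False
t25.10 h5.4 xy(0.5,-0.3)mm tick-20.0 tilt0.08 F[ 0.3 -0.1 -0.4] M[-0.03  0.43  0.03] grip1.006
t26.21 h4.8 xy(-0.1,0.1)mm tick-20.0 tilt0.01 F[-0.3  1.3  0.5] M[0.   0.48 0.13] grip0.214
t26.46 h4.7 xy(-0.0,0.1)mm tick-21.0 tilt0.00 F[-2.2  0.4  8.8] M[0.14 0.78 0.46] grip0.214
t26.71 h4.7 xy(-0.1,0.1)mm tick-21.9 tilt0.01 F[-1.7  1.   8.1] M[0.15 0.77 0.69] grip0.218
```

Run:
```python
from h import *
manip.move_gripper(1.0); state()
p,q=toolpose(*lid_on_jar(JC,JR,-22,.09,2),flip=1)
print(manip.servo_line(p,max_speed=.12,attitude=q,guard=10))
Rt=R.from_quat(q).as_matrix(); p2=JC-Rt@np.array([.075,0,.17]); manip.move_ptp(p2,q); manip.hold(.3)
im,_,_=snap('wrist','w_end2'); print(manip.get_clock(),manip.get_contact_force())
a=cv2.resize(im[62:202,238:378,::-1],(590,590),interpolation=2)
top,_,_=snap('top','top_end2')
cv2.imwrite('pics/c_end2.png',a)
```

```text
t27.93 h4.3 xy(-0.0,0.0)mm tick-22.0 tilt0.00 F[ 0.2 -0.6  0.6] M[0.01 0.46 0.04] grip0.999
False
29.65 [ 0.1347 -0.9817  0.4263]
```

View pics/c_end2.png

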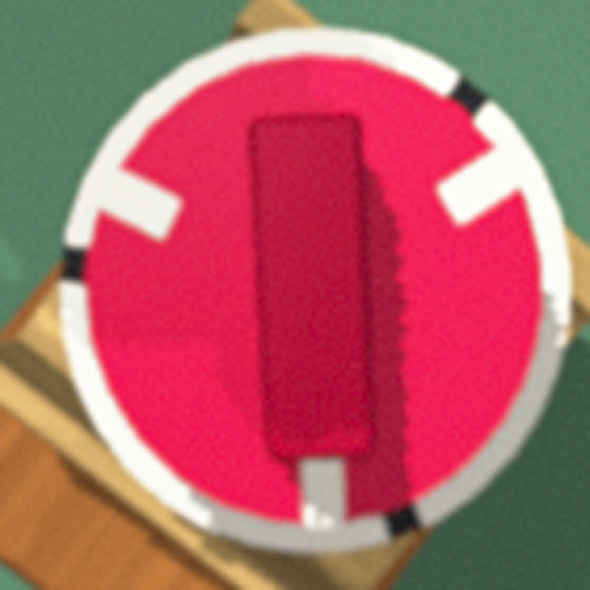

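View pics/top_end2.png

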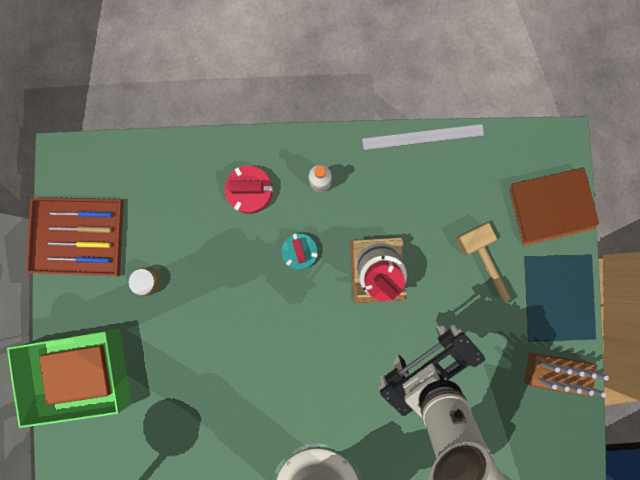

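The last views show the lid sitting concentric on the jar, ticks about 20° clockwise of the marks. The gripper is clear, and the bottle at (320,178), tin at (144,281) and mallet at (480,240) haven't moved.

```bash
python3 -c "
from bench import manip
manip.hand_in(); print(manip.get_clock())"
```

```text
the job is handed in; nothing more can be done
the job is handed in; nothing more can be done
```

The rivet jar is closed: the smaller red lid is screwed fully home against its stop and released. I handed the job in at about 30 s of the 54 s allowed.

- **Placing:** I set the lid on the ridges with its ticks at the marks. It made contact at a reading of about 23 mm, against 24 mm expected.
- **Turning back:** I turned it backward under a light press of 5–9 N. The force let go between ticks +37° and +44°, as the lugs came off the thread starts. I continued to +57°, where it went down to about 14 mm.
- **Screwing home:** I turned it forward down the thread with almost no resistance, and it met the rim at about 4.4 mm (5 mm expected). The turning moment rose at about -20°, where the stop is. I kept turning to -26°, so the lid slipped slightly in the fingers at the stop.
- **Stop check:** After letting go, the picture put the lid at about -19.6° by the ticks and -18.6° by the bar. I gripped it again and turned; resistance began at once and had built to about 0.7 N m by -22°. I then let go.
- **Final checks:** The lid looks straight: before the regrip, the picture put the bar within about 0.6 mm of the jar axis. After the final release I only checked by eye. The gripper was clear of it, and the bottle, tin and mallet were in their original places.

My height readings ran 0.6 to 1 mm below the listed values throughout, within the camera calibration tolerance. No check failed.

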